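# Roll two hand rollers on the slab and take the untrue ones out of use

## Task

Check the two hand rollers from the rack one at a time: hold it upright by its handle, press its roller on the marble slab with about half a kilo and roll it one way through a whole turn, without rolling it back, feeling whether it runs true or lifts the handle as it turns. Hang a roller that runs true back in the rack, in any free slot with its shoulder resting on the shelf, and stand one that lifts, roller down, in a bay of the plywood crate, set down gently. Never press it with two kilos or more, also where a roller lifts, and leave the brush in the rack and everything else where it is.

Things in the scene. Friction and masses are not known exactly. Their poses are not given: they have to be found in the camera images.
- handle_a (a point): hand roller 'a': the middle of its wooden handle, 22 (x) x 30 (y) x 82 mm, gripped across the 22 mm; 48 mm above the underside of its shoulder, about 130 mm above the bottom of its roller (see roller_a). z points up along the handle, the axle lies along y, the tool rolls along its own x.
- handle_b (a point): hand roller 'b', alike in every way outside: the same point on it.
- roller_a: all of hand roller a, 170 mm tall, 0.25 to 0.35 kg; origin 130 mm below the handle's middle. Black rubber roller 36 mm across and 64 mm long in a steel fork 82 mm wide (y) with its top 50 mm up; steel shank 12 mm square; square wooden shoulder 40 x 40 x 6 mm with its underside 82 mm up; handle above. The axle's setting in the fork differs from roller to roller, so the rubber's bottom is 125 to 135 mm below the middle of the handle.
- roller_b: all of hand roller b; the same.
- turn_a (a joint): how far a's rubber has turned on its axle (rad): within 0.3 of 0 at the start, growing when the tool is rolled along its own +x. 113 mm of rolling is a whole turn (6.28). It turns easily, and stays as it is in the air.
- turn_b (a joint): the same for b.
- rack: fixed wooden rack 310 mm wide (y); x points to its back, away from the robot. Shelf 10 mm thick, top 112 mm above the table, with three slots 100 mm apart and 18 mm wide, open to the front (-x). It stands on two end boards; the shelf ends 45 mm behind the seats. Hand rollers and brush hang in the slots by their shoulders, with their x along the rack's. Origin under the middle seat.
- slot_0 (a point): seat of the first slot (rack y = -100 mm), on the shelf's top. The slot ends 9 mm behind it; the shelf's front edge is 36 mm before it and has a lip 6 mm deep, 5 mm high. To take a tool out lift it 8 to 12 mm (at 22 mm the fork strikes the shelf), then draw it 90 mm forward; to hang it, the reverse.
- slot_1 (a point): seat of the middle slot.
- slot_2 (a point): seat of the third slot (rack y = +100 mm).
- slab_top (a point): centre of the slab's top. A bad roller has one side of its rubber swollen by 1.6 to 4 mm, which lifts the handle by that much over about a third of each turn; a true one lifts it less than 0.6 mm; in between either verdict is right. Touch down slowly, stop at a few newtons, then follow with the height by the force felt (3 to 12 N): with the hand kept level a bad one presses too hard.
- slab: fixed marble slab 220 (x) x 200 (y) x 20 mm, left or right of the robot (the crate is on the other side). Origin at the centre of its underside.
- crate: fixed plywood crate 66 (x) x 218 (y) x 98 mm with two bays side by side along y, each 54 (x) x 100 (y) mm inside, floor 6 mm thick. A hand roller stands in a bay, its x along the crate's, held nearly upright by its shoulder between the walls, the handle above them. Origin at the centre of its underside.
- bay_0 (a point): centre of the floor of the bay at crate y = -53 mm.
- bay_1 (a point): centre of the floor of the bay at crate y = +53 mm.
- flat_brush: flat brush hanging in the rack: round dark handle 20 mm across (the hand rollers' are rectangular), brass ferrule and black bristles below. Origin 82 mm below the underside of its shoulder. To be left alone.
- bowl: blue bowl, 90 mm across, 42 mm tall, between slab and crate; origin under its centre.
- cork_block: cork sanding block 90 x 55 x 32 mm, between slab and crate; origin under its centre.
- wax_pot: little jar, 36 mm across, 28 mm tall, in front of the rack; origin under its centre.
- paint_tin: paint tin, 84 mm across, 110 mm tall; origin under its centre.
- glue_bottle: small white bottle, 36 mm across, 90 mm tall; origin under its centre.

How it is judged (in metres and radians):
On the way, in this order (a step that is already met when the one before it is completed fails the run):
1. one hand roller has turned through a whole turn, pressed on the slab ((((value of joint turn_a above 5.9 rad or value of joint turn_a below -5.9 rad) and contact force between roller_a and slab above 2 N) or ((value of joint turn_b above 5.9 rad or value of joint turn_b below -5.9 rad) and contact force between roller_b and slab above 2 N))), for 0.05 s.
2. the other has too, and neither was turned back ((value of joint turn_a above 5.9 rad or value of joint turn_a below -5.9 rad) and (value of joint turn_b above 5.9 rad or value of joint turn_b below -5.9 rad) and contact force between any of roller_a, roller_b and slab above 2 N), for 0.05 s.
At the end, for the whole second after the job is handed in: Each true hand roller (swollen under 0.6 mm) hangs in a slot: handle centre 44 to 53 mm above the seat, within 18 mm (12 along the rack), tilt under 0.12 rad. Each bad one (over 1.6 mm) stands in a crate bay on its roller, tilt under 0.3 rad; in between, either. Both at rest, the brush in place (((x of handle_a in the frame of slot_0 between -0.018 and 0.018 m and y of handle_a in the frame of slot_0 between -0.012 and 0.012 m and z of handle_a in the frame of slot_0 between 0.044 and 0.053 m and angle between handle_a's own z axis and vertical below 0.12 rad and value of joint tread_a below 0.0016 m) or (x of handle_a in the frame of slot_1 between -0.018 and 0.018 m and y of handle_a in the frame of slot_1 between -0.012 and 0.012 m and z of handle_a in the frame of slot_1 between 0.044 and 0.053 m and angle between handle_a's own z axis and vertical below 0.12 rad and value of joint tread_a below 0.0016 m) or (x of handle_a in the frame of slot_2 between -0.018 and 0.018 m and y of handle_a in the frame of slot_2 between -0.012 and 0.012 m and z of handle_a in the frame of slot_2 between 0.044 and 0.053 m and angle between handle_a's own z axis and vertical below 0.12 rad and value of joint tread_a below 0.0016 m) or (x of handle_a in the frame of bay_0 between -0.045 and 0.045 m and y of handle_a in the frame of bay_0 between -0.055 and 0.055 m and z of handle_a in the frame of bay_0 between 0.11 and 0.145 m and angle between handle_a's own z axis and vertical below 0.3 rad and value of joint tread_a above 0.0006 m) or (x of handle_a in the frame of bay_1 between -0.045 and 0.045 m and y of handle_a in the frame of bay_1 between -0.055 and 0.055 m and z of handle_a in the frame of bay_1 between 0.11 and 0.145 m and angle between handle_a's own z axis and vertical below 0.3 rad and value of joint tread_a above 0.0006 m)) and ((x of handle_b in the frame of slot_0 between -0.018 and 0.018 m and y of handle_b in the frame of slot_0 between -0.012 and 0.012 m and z of handle_b in the frame of slot_0 between 0.044 and 0.053 m and angle between handle_b's own z axis and vertical below 0.12 rad and value of joint tread_b below 0.0016 m) or (x of handle_b in the frame of slot_1 between -0.018 and 0.018 m and y of handle_b in the frame of slot_1 between -0.012 and 0.012 m and z of handle_b in the frame of slot_1 between 0.044 and 0.053 m and angle between handle_b's own z axis and vertical below 0.12 rad and value of joint tread_b below 0.0016 m) or (x of handle_b in the frame of slot_2 between -0.018 and 0.018 m and y of handle_b in the frame of slot_2 between -0.012 and 0.012 m and z of handle_b in the frame of slot_2 between 0.044 and 0.053 m and angle between handle_b's own z axis and vertical below 0.12 rad and value of joint tread_b below 0.0016 m) or (x of handle_b in the frame of bay_0 between -0.045 and 0.045 m and y of handle_b in the frame of bay_0 between -0.055 and 0.055 m and z of handle_b in the frame of bay_0 between 0.11 and 0.145 m and angle between handle_b's own z axis and vertical below 0.3 rad and value of joint tread_b above 0.0006 m) or (x of handle_b in the frame of bay_1 between -0.045 and 0.045 m and y of handle_b in the frame of bay_1 between -0.055 and 0.055 m and z of handle_b in the frame of bay_1 between 0.11 and 0.145 m and angle between handle_b's own z axis and vertical below 0.3 rad and value of joint tread_b above 0.0006 m)) and linear speed of each of roller_a, roller_b below 0.02 m/s and distance of flat_brush from where it was at the start of the episode below 0.025 m); the robot touches nothing.
It fails at once if a hand roller is pressed on the slab with more than 20 N (contact force between any of roller_a, roller_b and slab above 20 N).
It fails at once if a hand roller strikes or is forced against the crate with more than 60 N (contact force between any of roller_a, roller_b and crate above 60 N).
It fails at once if a bystander is moved by more than 25 mm (distance of any of flat_brush, bowl, cork_block, wax_pot, paint_tin, glue_bottle from where it was at the start of the episode above 0.025 m).
It also fails if it takes over 72 s, if anything falls off the work surface, if the arm or the gripper's body presses on something with over 40 N, if the wrist force passes 120 N, or if a joint passes its speed limit or range.

## Robot

A 6-joint arm with a two-finger parallel gripper is mounted at the origin on the work surface. World frame = base frame: x ahead of the robot, y to its left, z up, the work surface at z = 0. Lengths are in mm, angles in degrees, forces in N, time in s.
With the tool pointing down it reaches from about 350 to 850 mm from the base axis. Payload 8.1 kg.
Tool frame: the origin (TCP) lies midway between the tips of the shut fingers; the grasp point (between the pads) lies 19 mm behind it; z points along the fingers, y is the line along which they close (so a half turn about z gives the same grasp; the last joint's range is limited). The gripper opens to 85 mm and grips with 20 to 120 N. Pads are 22 mm wide; open, the fingers measure 114 mm over their backs; the gripper's body (76 mm by 85 mm) begins 54 mm behind the grasp point. The pads swing forward as they close: fully open they stand 13 mm farther back than shut.
Start: joints at [59.565, 7.471, 85.268, -0, 87.261, -4.893], TCP at [258.688, 541.374, 231.292] pointing down, gripper open.
Joint ranges: [-169.43, 169.43], [-51.17, 129.36], [1.28, 143.12], [-76.62, 256.62], [0, 156.53], [-152.29, 152.29]. Speed limits (degrees/s): [136.94, 136.94, 159.86, 180, 180, 180].

## Interface

Orientations are given as [roll, pitch, yaw] about the fixed x, y, z axes, in that order (R = Rz(yaw) Ry(pitch) Rx(roll)).
In Python, from bench import r gives the robot as it stands.
- The arm moves only by the tool step_arm, never from a script. Its arguments are lists of equal length, an entry for each row: "delta_pos": the shift along the world's x, y, z in units of 200 mm (1.0 is 200 mm), a list of three; "spin": the turn about the world's z in units of 180 degrees (1.0 is 180 degrees). In form: {"delta_pos": [[dx, dy, dz], ...], "spin": [spin, ...]}. A call has 1 to 8 rows; each row shifts and turns the commanded pose from where the row before left it; what a row does not reach is not made up. A row lasts 1/8 s, in which the tool goes at most 62.5 mm and 10.7 degrees, less where a joint would pass 70% of its speed; a pose out of reach is approached as far as the arm can. A call with a number of a shift or a turn outside -1 to 1 is refused whole. A call with a gripper value outside its range is refused whole. "gripper" is the opening, from -1 (shut) to 1 (fully open), set as the call begins (left out, the last holds). The fingers move at their own pace and stop on an object; "squeeze" is the grip in N (left out, the last holds). Time passes only in rows, so rows that do not move let the fingers close. It gives the time, the measured TCP pose, the force, the opening and the grip force at its end, in the units of the state.
- r.sense(): the state, without advancing time (a new reading comes with each control period).
- r.snapshot(name): name is "side" or "top"; returns a dict with "pixels" (384x512x3 uint8, blue, green, red), "fx", "fy", "cx", "cy" (pixels), "camera_from_world" (4x4, takes a point from world to camera coordinates). Camera axes: x right, y up, looking along -z (the intrinsics and any distortion apply to the point x, -y, -z); pixel columns grow to the right and rows downward; lengths in mm; the calibration is good to about 2 mm. A picture is of the moment at which its call begins. There is no depth.
- r.hand_in(): hands the job in; it is judged then, once.
The state is a dict: "time": time; "joint_pos": joint angles; "qd": joint speeds; "joint_efforts": joint torques, N m; "tool_pos": TCP position; "tcp_rot": TCP orientation; "ft_force": force on the tool from outside, world axes, zero at the start; "wrist_torque": the same for the moment, N m; "finger_gap": finger opening in mm; "grip_force": force on a finger pad.
Only numpy, scipy, OpenCV 4.12 (cv2) and the standard library are available. Lean on these libraries where they do the work, as an engineer would, in place of code of your own. Each camera call takes 0.05 s, during which the arm holds its last target. There are 200 camera calls.

## Working session

There is one attempt and no reset: what is moved stays moved. The work goes in short steps, Python scripts to look and compute and a tool call to move; the robot and the scene stay as the last step left them, time stands still between calls to the robot, and variables do not carry over. Pictures are saved under pics/ and viewed, at most 10 in all, crops included, and the job is handed in when it is done.

Besides the shell and the picture viewer there is one more tool, called after ">>>" as name(argument=value, ...), one argument or row to a line, values as JSON. step_arm: Moves the arm, as the interface text tells. Shifts and turns lie within -1 to 1; 1 stands for 200 mm of shift or 180 degrees of turn. Its arguments: {"type":"object","properties":{"delta_pos":{"type":"array","items":{"type":"array","items":{"type":"number","minimum":-1,"maximum":1}}},"spin":{"type":"array","items":{"type":"number","minimum":-1,"maximum":1}},"gripper":{"type":"number"},"squeeze":{"type":"number"}},"required":["delta_pos","spin"]}

```bash
mkdir -p pics
cat > h.py <<'E'
import numpy as np,cv2
from bench import r
def save(name,f,crop=None,k=1):
    s=r.snapshot(name); p=np.asarray(s["pixels"])
    np.savez('pics/'+f+'.npz',**{a:np.asarray(b) for a,b in s.items()})
    if crop: x0,y0,x1,y1=crop; p=p[y0:y1,x0:x1]
    p=cv2.resize(p,None,fx=k,fy=k,interpolation=cv2.INTER_CUBIC); cv2.imwrite('pics/'+f+'.png',p)
def ray(f,u,v):
    s=np.load('pics/'+f+'.npz'); M=s['camera_from_world']; R,t=M[:3,:3],M[:3,3]
    d=np.array([(u-s['cx'])/s['fx'],-(v-s['cy'])/s['fy'],-1.]); return -R.T@t, R.T@d
def atz(f,u,v,z):
    c,d=ray(f,u,v); return c+d*(z-c[2])/d[2]
def proj(f,p):
    s=np.load('pics/'+f+'.npz'); q=s['camera_from_world']@np.r_[p,1]
    return s['cx']-s['fx']*q[0]/q[2], s['cy']+s['fy']*q[1]/q[2]
E
python3 - <<'E'
from h import *
save('top','t0',k=1.5);save('side','s0',k=1.5)
s=r.sense();print(s)
for f in('t0','s0'):
    d=np.load(f'pics/{f}.npz');print({k:d[k] for k in d if k!='pixels'})
E
```

```text
{'time': 0.1, 'joint_pos': array([ 5.95629477e+01,  7.50932675e+00,  8.53260287e+01,  2.01208810e-03,
        8.72603263e+01, -4.89269661e+00]), 'qd': array([ 0.03450588, -0.01319168, -0.13911147, -0.0383916 , -0.06763653,
       -0.00356421]), 'joint_efforts': array([ 1.03930393e-03, -5.70955575e+01, -5.01939404e+01, -1.76508406e-04,
        8.30118195e-03,  6.47960474e-05]), 'tool_pos': array([258.4336153 , 540.93039631, 230.33583484]), 'tcp_rot': array([-1.79904838e+02, -1.01629898e-02,  1.54455538e+02]), 'ft_force': array([-0.36256449, -0.06349734, -0.44710435]), 'wrist_torque': array([-0.01642297,  0.02461916,  0.01960903]), 'grip_force': 0.0, 'finger_gap': 85.69495279769195}
{'fx': array(453.07146862), 'fy': array(453.07146862), 'cx': array(262.25346554), 'cy': array(190.3279251), 'camera_from_world': array([[ 2.56542691e-02, -9.99571957e-01, -1.40627564e-02,
        -7.22479072e+00],
       [ 9.88756910e-01,  2.32986608e-02,  1.47705602e-01,
        -5.72667909e+02],
       [-1.47314734e-01, -1.76939268e-02,  9.88931390e-01,
        -1.29607537e+03],
       [ 0.00000000e+00,  0.00000000e+00,  0.00000000e+00,
         1.00000000e+00]])}
{'fx': array(421.18108969), 'fy': array(421.18108969), 'cx': array(258.1635545), 'cy': array(191.02326327), 'camera_from_world': array([[ 6.78527268e-01, -7.34575200e-01,  1.47752321e-04,
        -3.67520433e+02],
       [ 4.87868123e-01,  4.50794243e-01,  7.47508692e-01,
        -3.76404984e+02],
       [-5.49167953e-01, -5.07132948e-01,  6.64252010e-01,
        -8.86813580e+02],
       [ 0.00000000e+00,  0.00000000e+00,  0.00000000e+00,
         1.00000000e+00]])}
```

View pics/t0.png

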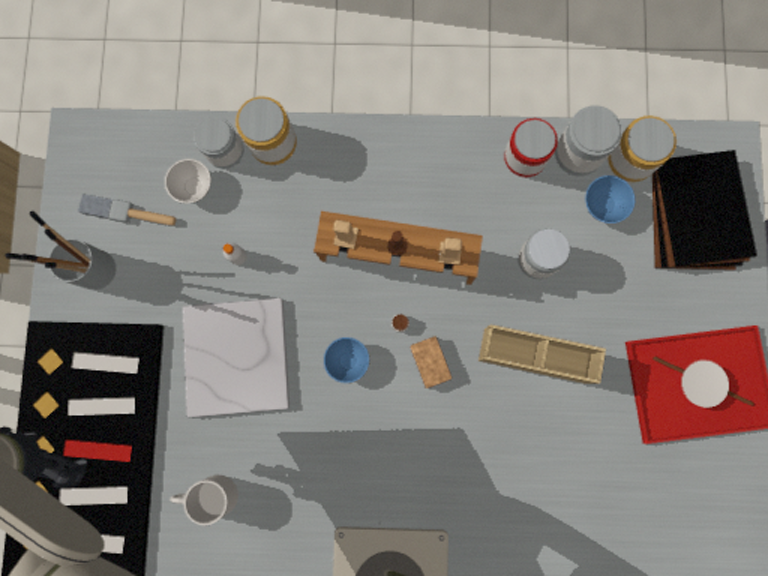

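View pics/s0.png

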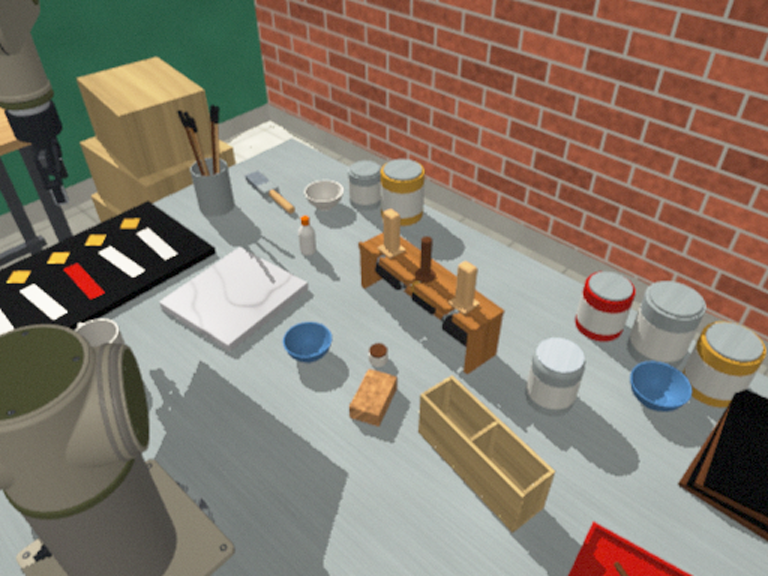

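The top view shows the rollers' handles at about (344,232) and (451,250), with the brush between them at (397,243). The slab is on the left (236,357), the crate on the right (541,354) and the wax pot at (400,322). Next I'll enlarge the rack, the slab and the crate.

Run:
```python
from h import *
t=np.load('pics/t0.npz')['pixels'];s=np.load('pics/s0.npz')['pixels']
a=t[130:200,205:325];b=s[130:250,230:340];c=t[205:265,310:410]
A=cv2.resize(a,None,fx=5,fy=5,interpolation=cv2.INTER_CUBIC)[:, :600]
cv2.imwrite('pics/c1.png',A)
B=cv2.resize(b,None,fx=5,fy=5,interpolation=cv2.INTER_CUBIC);cv2.imwrite('pics/c2.png',B)
for n,u,v,z in[('slabTL',183,307,20),('TR',281,299,20),('BR',287,409,20),('BL',187,416,20),('crTL',487,327,98),('crTR',606,349,98),('crBR',602,383,98),('crBL',480,358,98),('hL',344,224,202),('hR',451,241,202),('wax',400,320,28),('rackTL',322,213,112),('rackTR',481,236,112)]:
    print(n,atz('t0',u/1.5,v/1.5,z).round(1))
```

```text
slabTL [522.6 427.3  20. ]
TR [543.4 231.5  20. ]
BR [327.1 208.9  20. ]
BL [308.6 404.1  20. ]
crTL [ 490.2 -170.8   98. ]
crTR [ 454.7 -391.1   98. ]
crBR [ 392.1 -382.5   98. ]
crBL [ 432.3 -158.2   98. ]
hL [656.1  93.6 202. ]
hR [629.9 -94.6 202. ]
wax [506.2  -7.7  28. ]
rackTL [698.3 144.7 112. ]
rackTR [ 660.4 -156.9  112. ]
```

View pics/c1.png

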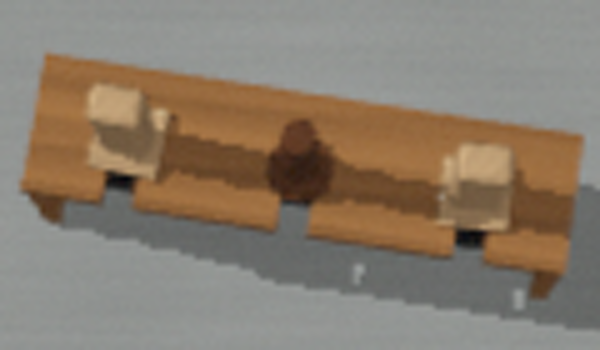

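View pics/c2.png

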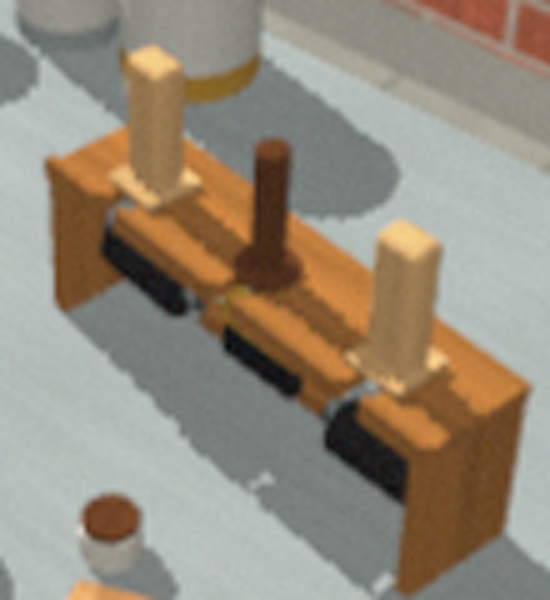

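Run:
```python
from h import *
C=lambda x,y:atz('t0',205+x/5,130+y/5,112)
TL,TR=C(45,55),C(583,135)
d=TL-TR;print(TL,TR,np.linalg.norm(d));y=d/np.linalg.norm(d);x=np.array([y[1],-y[0],0])
print('yaw',np.degrees(np.arctan2(-y[0],y[1])))
o=(TL+TR)/2-45*x
for k in(-1,0,1):print('slot',k+1,o+100*k*y)
for m in((120,193),(295,215),(470,245)):print('mouth->seat',C(*m)+36*x)
def tri(a,b):
    c1,d1=ray('t0',*a);c2,d2=ray('s0',*b)
    q=np.linalg.lstsq(np.c_[d1,-d2],c2-c1,rcond=None)[0];p1=c1+q[0]*d1;p2=c2+q[1]*d2;return p1,p2
for a,b in(((115,108),(153,62)),((487,163),(409,240)),((583,135),(530,385))):
    print(tri((205+a[0]/5,130+a[1]/5),(230+b[0]/5,130+b[1]/5)))
    print(' z201',atz('t0',205+a[0]/5,130+a[1]/5,201),atz('s0',230+b[0]/5,130+b[1]/5,201))
```

```text
[701.16788754 146.76807275 112.        ] [ 661.43044196 -159.55401537  112.        ] 308.88879269210884
yaw -7.391382647394237
slot 0 [623.80844659 -99.77293343 112.        ]
slot 1 [ 6.36673091e+02 -6.03881214e-01  1.12000000e+02]
slot 2 [649.53773591  98.565171   112.        ]
mouth->seat [657.79021261  96.4257863  112.        ]
mouth->seat [647.43833211  -2.65333841 112.        ]
mouth->seat [ 632.5800262  -101.28820952  112.        ]
(array([650.64295236,  97.20005126, 198.94400376]), array([653.64477974,  94.35058088, 199.37330169]))
 z201 [650.15829477  96.99923378 201.        ] [651.92953472  92.78870072 201.        ]
(array([625.66197756, -99.51257152, 197.91505935]), array([ 627.91676718, -101.9602952 ,  198.57116492]))
 z201 [625.00137184 -99.29419727 201.        ] [ 625.451781   -103.57994415  201.        ]
(array([ 661.48402251, -159.5807623 ,  111.76498597]), array([ 663.89215059, -162.35060472,  112.62924766]))
 z201 [ 641.13944346 -149.42493085  201.        ] [ 580.18162435 -207.55541884  201.        ]
```

The rack, slab and crate poses are good enough. I'm going above the roller in slot 2.

>>> step_arm(
  delta_pos=[
    [0.1635,-0.185,0],
    [0.1635,-0.185,0],
    [0.1635,-0.185,0],
    [0.1635,-0.185,0],
    [0.1635,-0.185,0],
    [0.1635,-0.185,0],
    [0.1635,-0.185,0],
    [0.1635,-0.185,0],
  ],
  spin=[-0.05,-0.05,-0.05,-0.05,-0.05,-0.05,-0.05,-0.05],
  gripper=1,
  squeeze=70,
)

```text
time: 1.1
tool_pos: [520.9, 244.0, 230.9]
tcp_rot: [-180.0, 0.0, 82.2]
ft_force: [0.4, 1.3, -0.7]
finger_gap: 85.9
grip_force: 0.0
```

>>> step_arm(
  delta_pos=[
    [0.1635,-0.185,0],
    [0.1635,-0.185,0],
    [0.1635,-0.185,0],
    [0.1635,-0.185,0],
    [0,0,0],
    [0,0,0],
  ],
  spin=[0,0,0,0,0,0],
)

```text
time: 1.85
tool_pos: [650.7, 97.5, 230.5]
tcp_rot: [-179.9, -0.0, 82.4]
ft_force: [-0.1, 0.5, -0.4]
finger_gap: 85.6
grip_force: 0.0
```

Run:
```python
from h import *
s=r.sense();print(s['time'],s['tool_pos'],s['tcp_rot'],s['joint_pos'])
save('side','s1',(200,80,400,230),4)
```

```text
1.85 [650.65881674  97.47787438 230.53746399] [-1.79912781e+02 -9.25656404e-03  8.24293286e+01] [4.04221403e+00 1.65153248e+01 7.50438931e+01 2.66328495e-02
 8.85243522e+01 1.16121731e+01]
```

View pics/s1.png

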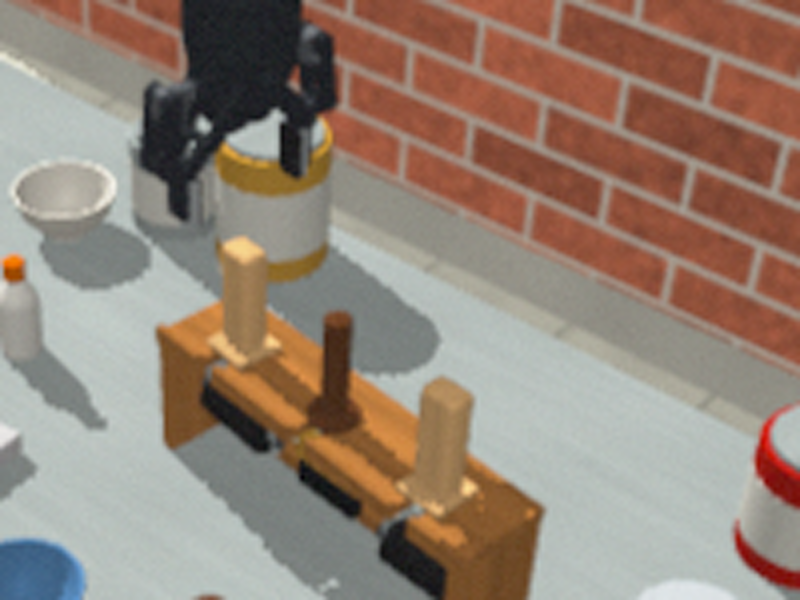

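The gripper is centred over the left handle (about 236,193 against the handle top at 245,245). I'm descending and gripping.

>>> step_arm(
  delta_pos=[
    [0,0,-0.15],
    [0,0,-0.15],
    [0,0,-0.08],
    [0,0,-0.05],
    [0,0,0],
  ],
  spin=[0,0,0,0,0],
)

```text
time: 2.52
tool_pos: [650.8, 97.7, 145.2]
tcp_rot: [-180.0, 0.0, 82.5]
ft_force: [0.2, -0.2, -0.0]
finger_gap: 85.6
grip_force: 0.0
```

>>> step_arm(
  delta_pos=[
    [0,0,0],
    [0,0,0],
    [0,0,0],
    [0,0,0],
    [0,0,0],
    [0,0,0],
    [0,0,0],
  ],
  spin=[0,0,0,0,0,0,0],
  gripper=-1,
)

```text
time: 3.4
tool_pos: [651.7, 97.3, 146.0]
tcp_rot: [179.9, -0.0, 82.5]
ft_force: [3.2, -0.5, 3.6]
finger_gap: 21.1
grip_force: 71.8
```

>>> step_arm(
  delta_pos=[
    [0,0,0.025],
    [0,0,0.025],
    [0,0,0],
    [0,0,0],
  ],
  spin=[0,0,0,0],
)

```text
time: 3.9
tool_pos: [650.8, 97.4, 154.9]
tcp_rot: [-180.0, 0.0, 82.5]
ft_force: [0.0, -0.4, -2.7]
finger_gap: 20.9
grip_force: 71.1
```

>>> step_arm(
  delta_pos=[
    [-0.1,0.013,0],
    [-0.15,0.0195,0],
    [-0.15,0.0195,0],
    [-0.06,0.0078,0],
    [0,0,0],
    [0,0,0],
  ],
  spin=[0,0,0,0,0,0],
)

```text
time: 4.65
tool_pos: [560.0, 109.2, 155.6]
tcp_rot: [179.9, -0.0, 82.5]
ft_force: [-0.2, 0.0, -3.0]
finger_gap: 21.1
grip_force: 71.1
```

>>> step_arm(
  delta_pos=[
    [0,0,0.225],
    [-0.1,0.11,0],
    [-0.18,0.195,0],
    [-0.18,0.195,0],
    [-0.18,0.195,0],
    [-0.18,0.195,0],
    [-0.175,0.195,0],
    [0,0,-0.1],
  ],
  spin=[0,0,0,0,0,0,0,0],
)

```text
time: 5.65
tool_pos: [359.6, 330.0, 182.3]
tcp_rot: [179.9, -0.2, 82.7]
ft_force: [0.5, -0.5, -2.9]
finger_gap: 21.4
grip_force: 71.2
```

>>> step_arm(
  delta_pos=[
    [0,0,-0.1],
    [0,0,-0.05],
    [0,0,0],
    [0,0,0],
  ],
  spin=[0,0,0,0],
)

```text
time: 6.15
tool_pos: [360.9, 326.5, 151.2]
tcp_rot: [179.9, -0.0, 82.4]
ft_force: [0.1, 0.1, -3.0]
finger_gap: 21.2
grip_force: 71.2
```

Run:
```python
from h import *
save('top','t2',(100,180,260,290),5)
```

```text
(no output)
```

View pics/t2.png

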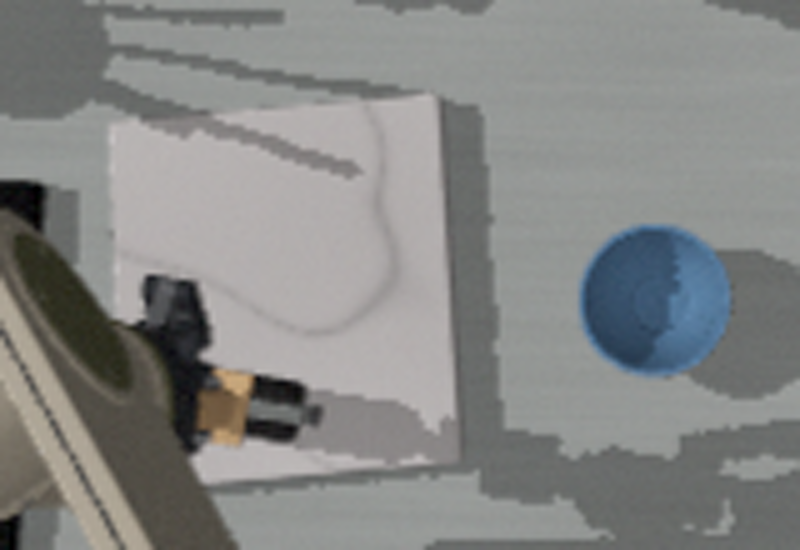

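The roller is held over the near part of the slab, with its end at about (310,410) and the slab edge at about 470. Now a slow touchdown.

>>> step_arm(
  delta_pos=[
    [0,0,-0.015],
    [0,0,-0.01],
    [0,0,0],
  ],
  spin=[0,0,0],
)

```text
time: 6.58
tool_pos: [360.0, 326.2, 145.1]
tcp_rot: [-180.0, 0.0, 82.5]
ft_force: [1.2, 0.5, -2.6]
finger_gap: 21.0
grip_force: 71.2
```

>>> step_arm(
  delta_pos=[
    [0,0,-0.005],
    [0,0,-0.005],
    [0,0,0],
  ],
  spin=[0,0,0],
)

```text
time: 6.95
tool_pos: [360.0, 326.3, 143.2]
tcp_rot: [-180.0, 0.0, 82.5]
ft_force: [-0.3, -0.2, -2.8]
finger_gap: 21.1
grip_force: 71.2
```

>>> step_arm(
  delta_pos=[
    [0,0,-0.005],
    [0,0,0],
  ],
  spin=[0,0],
)

```text
time: 7.2
tool_pos: [360.0, 326.3, 142.2]
tcp_rot: [-180.0, 0.0, 82.5]
ft_force: [-0.1, 0.3, -2.6]
finger_gap: 21.1
grip_force: 71.2
```

>>> step_arm(
  delta_pos=[
    [0,0,-0.005],
    [0,0,0],
  ],
  spin=[0,0],
)

```text
time: 7.45
tool_pos: [360.0, 326.3, 141.2]
tcp_rot: [-180.0, 0.0, 82.5]
ft_force: [-0.0, -0.1, -3.1]
finger_gap: 21.0
grip_force: 71.2
```

>>> step_arm(
  delta_pos=[
    [0,0,-0.005],
    [0,0,0],
  ],
  spin=[0,0],
)

```text
time: 7.7
tool_pos: [360.0, 326.3, 140.2]
tcp_rot: [-180.0, 0.0, 82.5]
ft_force: [-0.8, 0.4, -3.9]
finger_gap: 21.4
grip_force: 71.2
```

>>> step_arm(
  delta_pos=[
    [0,0,-0.005],
    [0,0,0],
  ],
  spin=[0,0],
)

```text
time: 7.95
tool_pos: [360.0, 326.3, 139.2]
tcp_rot: [-180.0, 0.0, 82.5]
ft_force: [0.2, -0.9, -2.2]
finger_gap: 21.2
grip_force: 71.2
```

>>> step_arm(
  delta_pos=[
    [0,0,-0.005],
    [0,0,0],
  ],
  spin=[0,0],
)

```text
time: 8.2
tool_pos: [360.0, 326.3, 138.2]
tcp_rot: [-180.0, 0.0, 82.5]
ft_force: [-0.2, -0.1, -2.0]
finger_gap: 21.0
grip_force: 71.2
```

>>> step_arm(
  delta_pos=[
    [0,0,-0.005],
    [0,0,0],
  ],
  spin=[0,0],
)

```text
time: 8.45
tool_pos: [360.0, 326.3, 137.2]
tcp_rot: [-180.0, 0.0, 82.5]
ft_force: [0.4, 0.4, -2.5]
finger_gap: 21.3
grip_force: 71.2
```

>>> step_arm(
  delta_pos=[
    [0,0,-0.005],
    [0,0,0],
  ],
  spin=[0,0],
)

```text
time: 8.7
tool_pos: [360.0, 326.3, 136.2]
tcp_rot: [-180.0, 0.0, 82.5]
ft_force: [-0.5, -0.6, -3.0]
finger_gap: 21.0
grip_force: 71.2
```

>>> step_arm(
  delta_pos=[
    [0,0,-0.005],
    [0,0,0],
  ],
  spin=[0,0],
)

```text
time: 8.95
tool_pos: [360.0, 326.3, 135.2]
tcp_rot: [-180.0, 0.0, 82.5]
ft_force: [-0.0, 0.3, -2.4]
finger_gap: 21.0
grip_force: 71.2
```

>>> step_arm(
  delta_pos=[
    [0,0,-0.005],
    [0,0,0],
  ],
  spin=[0,0],
)

```text
time: 9.2
tool_pos: [360.1, 326.3, 134.2]
tcp_rot: [-180.0, 0.0, 82.5]
ft_force: [-0.7, 0.1, -3.3]
finger_gap: 21.2
grip_force: 71.2
```

>>> step_arm(
  delta_pos=[
    [0,0,-0.005],
    [0,0,0],
  ],
  spin=[0,0],
)

```text
time: 9.45
tool_pos: [360.0, 326.3, 133.2]
tcp_rot: [-180.0, 0.0, 82.5]
ft_force: [-0.0, 0.4, -2.0]
finger_gap: 21.3
grip_force: 71.2
```

>>> step_arm(
  delta_pos=[
    [0,0,-0.005],
    [0,0,0],
  ],
  spin=[0,0],
)

```text
time: 9.7
tool_pos: [360.5, 326.4, 132.8]
tcp_rot: [180.0, -0.0, 82.5]
ft_force: [-0.4, -1.3, 1.2]
finger_gap: 21.3
grip_force: 71.9
```

>>> step_arm(
  delta_pos=[
    [0,0,-0.005],
    [0,0,0],
  ],
  spin=[0,0],
)

```text
time: 9.95
tool_pos: [361.0, 326.6, 132.8]
tcp_rot: [179.9, -0.1, 82.5]
ft_force: [-0.7, -2.8, 8.6]
finger_gap: 21.3
grip_force: 72.8
```

Contact is at TCP z of about 132.8, with about 7 N per mm of command. I'll ease off a little and roll along +x in small steps.

>>> step_arm(
  delta_pos=[
    [0.0,0.0,0.0035],
    [0.0198,-0.0026,0],
    [0.0198,-0.0026,0],
    [0,0,0],
  ],
  spin=[0,0,0,0],
)

```text
time: 10.45
tool_pos: [368.9, 325.4, 132.8]
tcp_rot: [179.9, -0.0, 82.4]
ft_force: [0.3, -2.3, 6.1]
finger_gap: 21.2
grip_force: 72.2
```

>>> step_arm(
  delta_pos=[
    [0.0198,-0.0026,0.002],
    [0.0198,-0.0026,0],
    [0,0,0],
  ],
  spin=[0,0,0],
)

```text
time: 10.82
tool_pos: [376.6, 324.3, 132.8]
tcp_rot: [180.0, -0.0, 82.4]
ft_force: [-0.7, -2.2, 6.5]
finger_gap: 21.3
grip_force: 72.1
```

>>> step_arm(
  delta_pos=[
    [0.0198,-0.0026,0.0025],
    [0.0198,-0.0026,0],
    [0,0,0],
  ],
  spin=[0,0,0],
)

```text
time: 11.2
tool_pos: [384.2, 323.2, 132.8]
tcp_rot: [180.0, -0.0, 82.4]
ft_force: [0.0, -1.0, 3.1]
finger_gap: 20.8
grip_force: 71.7
```

Contact force is now about 6 N and the height is flat. I'll keep rolling.

>>> step_arm(
  delta_pos=[
    [0.0198,-0.0026,0],
    [0.0198,-0.0026,0],
    [0,0,0],
  ],
  spin=[0,0,0],
)

```text
time: 11.58
tool_pos: [392.1, 322.1, 132.9]
tcp_rot: [180.0, -0.0, 82.4]
ft_force: [0.6, -0.6, 2.7]
finger_gap: 21.5
grip_force: 71.6
```

>>> step_arm(
  delta_pos=[
    [0.0198,-0.0026,0],
    [0.0198,-0.0026,0],
    [0,0,0],
  ],
  spin=[0,0,0],
)

```text
time: 11.95
tool_pos: [400.0, 321.1, 132.8]
tcp_rot: [180.0, -0.0, 82.4]
ft_force: [-0.2, 0.2, 1.7]
finger_gap: 21.0
grip_force: 71.6
```

>>> step_arm(
  delta_pos=[
    [0.0198,-0.0026,0],
    [0.0198,-0.0026,0],
    [0,0,0],
  ],
  spin=[0,0,0],
)

```text
time: 12.32
tool_pos: [408.0, 320.0, 132.8]
tcp_rot: [180.0, 0.0, 82.4]
ft_force: [1.2, 0.5, 1.6]
finger_gap: 21.5
grip_force: 71.6
```

>>> step_arm(
  delta_pos=[
    [0.0223,-0.0029,0],
    [0.0223,-0.0029,0],
    [0,0,0],
  ],
  spin=[0,0,0],
)

```text
time: 12.7
tool_pos: [416.9, 318.8, 132.9]
tcp_rot: [180.0, 0.0, 82.4]
ft_force: [-0.2, 0.1, 1.0]
finger_gap: 21.4
grip_force: 71.6
```

>>> step_arm(
  delta_pos=[
    [0.0223,-0.0029,-0.001],
    [0.0223,-0.0029,0],
    [0,0,0],
  ],
  spin=[0,0,0],
)

```text
time: 13.08
tool_pos: [426.0, 317.7, 132.8]
tcp_rot: [180.0, -0.0, 82.4]
ft_force: [0.1, -1.2, 2.7]
finger_gap: 21.4
grip_force: 71.8
```

>>> step_arm(
  delta_pos=[
    [0.0223,-0.0029,0],
    [0.0223,-0.0029,0],
    [0,0,0],
  ],
  spin=[0,0,0],
)

```text
time: 13.45
tool_pos: [434.9, 316.6, 132.8]
tcp_rot: [180.0, -0.0, 82.4]
ft_force: [-0.9, -1.0, 4.6]
finger_gap: 21.1
grip_force: 71.9
```

>>> step_arm(
  delta_pos=[
    [0.0223,-0.0029,0],
    [0.0223,-0.0029,0],
    [0,0,0],
  ],
  spin=[0,0,0],
)

```text
time: 13.82
tool_pos: [443.8, 315.4, 132.8]
tcp_rot: [180.0, -0.0, 82.4]
ft_force: [0.3, -1.4, 5.1]
finger_gap: 21.3
grip_force: 72.0
```

>>> step_arm(
  delta_pos=[
    [0.0223,-0.0029,0.001],
    [0.0223,-0.0029,0],
    [0,0,0],
  ],
  spin=[0,0,0],
)

```text
time: 14.2
tool_pos: [452.5, 314.2, 132.8]
tcp_rot: [180.0, 0.0, 82.4]
ft_force: [-0.0, -1.7, 4.1]
finger_gap: 21.4
grip_force: 71.9
```

>>> step_arm(
  delta_pos=[
    [0.0223,-0.0029,0],
    [0.0223,-0.0029,0],
    [0,0,0],
  ],
  spin=[0,0,0],
)

```text
time: 14.58
tool_pos: [461.5, 313.0, 132.9]
tcp_rot: [180.0, -0.0, 82.4]
ft_force: [0.1, -1.7, 2.4]
finger_gap: 21.5
grip_force: 71.9
```

>>> step_arm(
  delta_pos=[
    [0.0223,-0.0029,0],
    [0.0223,-0.0029,0],
    [0,0,0],
  ],
  spin=[0,0,0],
)

```text
time: 14.95
tool_pos: [470.5, 311.9, 132.9]
tcp_rot: [180.0, 0.0, 82.4]
ft_force: [0.1, -2.1, 4.0]
finger_gap: 21.5
grip_force: 71.9
```

>>> step_arm(
  delta_pos=[
    [0.0223,-0.0029,0],
    [0.0223,-0.0029,0],
    [0,0,0],
  ],
  spin=[0,0,0],
)

```text
time: 15.32
tool_pos: [479.4, 310.7, 132.8]
tcp_rot: [180.0, -0.0, 82.4]
ft_force: [0.7, -2.1, 3.0]
finger_gap: 21.5
grip_force: 71.8
```

No lift over the turn: the height stayed at 132.8–132.9, so this roller is true. I'll finish a few more mm, then lift and carry it back to slot 2.

>>> step_arm(
  delta_pos=[
    [0.025,-0.0032,0],
    [0,0,0],
    [0,0,0.1],
    [0,0,0.17],
    [0.06,-0.17,0],
    [0.1,-0.28,0],
    [0.1,-0.28,0],
    [0.1,-0.25,0],
  ],
  spin=[0,0,0,0,0,0,0,0],
)

```text
time: 16.32
tool_pos: [556.2, 112.7, 187.8]
tcp_rot: [180.0, -0.0, 82.5]
ft_force: [-0.1, -0.3, -3.1]
finger_gap: 21.2
grip_force: 71.1
```

>>> step_arm(
  delta_pos=[
    [0,0,-0.08],
    [0,0,-0.06],
    [0,0,0],
    [0,0,0],
  ],
  spin=[0,0,0,0],
)

```text
time: 16.82
tool_pos: [555.6, 115.4, 159.0]
tcp_rot: [-180.0, -0.0, 82.6]
ft_force: [-0.0, 0.4, -2.5]
finger_gap: 21.1
grip_force: 71.2
```

>>> step_arm(
  delta_pos=[
    [0.022,-0.031,-0.0175],
    [0,0,0],
    [0,0,0],
  ],
  spin=[0,0,0],
)

```text
time: 17.2
tool_pos: [560.5, 108.0, 155.5]
tcp_rot: [180.0, -0.0, 82.4]
ft_force: [0.3, 0.1, -2.9]
finger_gap: 21.1
grip_force: 71.2
```

>>> step_arm(
  delta_pos=[
    [0.1,-0.013,0],
    [0.1,-0.013,0],
    [0.1,-0.013,0],
    [0.1,-0.013,0],
    [0.055,-0.007,0],
    [0,0,0],
    [0,0,0],
  ],
  spin=[0,0,0,0,0,0,0],
)

```text
time: 18.08
tool_pos: [650.8, 96.3, 155.3]
tcp_rot: [-180.0, 0.0, 82.5]
ft_force: [1.0, 0.8, -2.5]
finger_gap: 21.2
grip_force: 71.3
```

>>> step_arm(
  delta_pos=[
    [0,0.003,-0.025],
    [0,0,-0.02],
    [0,0,0],
    [0,0,0],
  ],
  spin=[0,0,0,0],
)

```text
time: 18.58
tool_pos: [651.2, 96.8, 146.2]
tcp_rot: [-180.0, 0.0, 82.5]
ft_force: [0.3, -0.5, -2.7]
finger_gap: 21.5
grip_force: 71.1
```

>>> step_arm(
  delta_pos=[
    [0,0,-0.005],
    [0,0,0],
  ],
  spin=[0,0],
)

```text
time: 18.82
tool_pos: [651.3, 96.7, 146.0]
tcp_rot: [180.0, 0.0, 82.5]
ft_force: [-4.5, -0.5, 4.1]
finger_gap: 21.3
grip_force: 72.0
```

>>> step_arm(
  delta_pos=[
    [0,0,0],
    [0,0,0],
    [0,0,0],
    [0,0,0],
    [0,0,0],
  ],
  spin=[0,0,0,0,0],
  gripper=1,
)

```text
time: 19.45
tool_pos: [651.4, 96.7, 145.4]
tcp_rot: [-180.0, 0.0, 82.5]
ft_force: [1.1, -0.1, 0.1]
finger_gap: 85.0
grip_force: 0.0
```

Hung in slot 2. Now for the roller in slot 0.

>>> step_arm(
  delta_pos=[
    [0,0,0.13],
    [0,0,0.3],
    [-0.02,-0.16,0],
    [-0.0275,-0.2075,0],
    [-0.0275,-0.2075,0],
    [-0.0275,-0.2075,0],
    [-0.0275,-0.2025,0],
    [0,0,0],
  ],
  spin=[0,0,0,0,0,0,0,0],
)

```text
time: 20.45
tool_pos: [624.9, -103.2, 231.4]
tcp_rot: [180.0, 0.0, 82.2]
ft_force: [0.2, 0.5, 0.4]
finger_gap: 85.3
grip_force: 0.0
```

>>> step_arm(
  delta_pos=[
    [0,0,0],
    [0,0,0],
  ],
  spin=[0,0],
)

```text
time: 20.7
tool_pos: [625.6, -99.0, 231.4]
tcp_rot: [-180.0, -0.0, 82.5]
ft_force: [0.4, -0.4, 0.4]
finger_gap: 85.5
grip_force: 0.0
```

Run:
```python
from h import *
save('side','s3',(200,80,400,230),4)
```

```text
(no output)
```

View pics/s3.png

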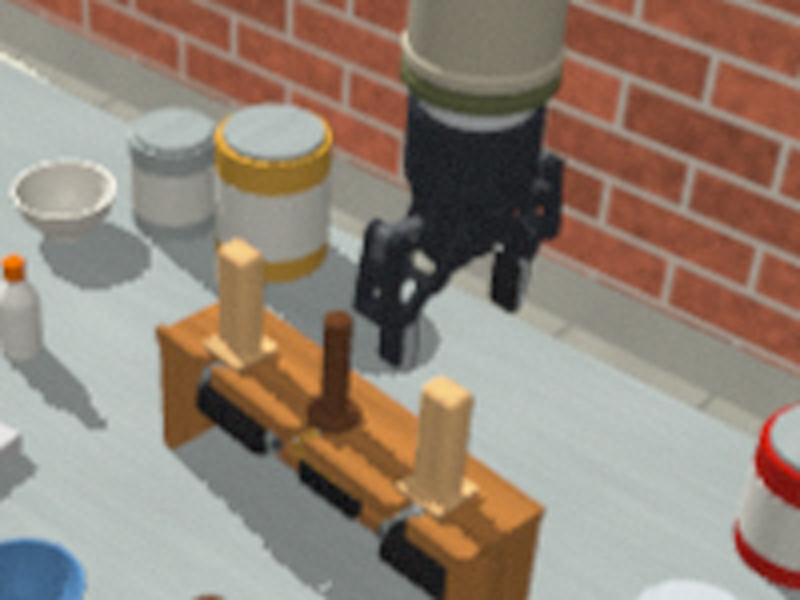

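The first roller hangs upright in its slot, with its handle at (240,300), almost where it was at the start. The gripper is above the right handle (445,385). I'm descending, gripping and lifting.

>>> step_arm(
  delta_pos=[
    [0,-0.004,-0.15],
    [0,0,-0.15],
    [0,0,-0.08],
    [0,0,-0.05],
    [0,0,0],
  ],
  spin=[0,0,0,0,0],
)

```text
time: 21.38
tool_pos: [625.3, -100.8, 145.2]
tcp_rot: [-180.0, -0.0, 82.5]
ft_force: [-0.2, -0.0, 0.5]
finger_gap: 85.3
grip_force: 0.0
```

>>> step_arm(
  delta_pos=[
    [0,0,0],
    [0,0,0],
    [0,0,0],
    [0,0,0],
    [0,0,0],
    [0,0,0],
    [0,0,0],
  ],
  spin=[0,0,0,0,0,0,0],
  gripper=-1,
)

```text
time: 22.25
tool_pos: [625.8, -101.2, 146.0]
tcp_rot: [179.9, 0.0, 82.5]
ft_force: [2.3, -1.3, 3.3]
finger_gap: 21.1
grip_force: 70.7
```

>>> step_arm(
  delta_pos=[
    [0,0,0.025],
    [0,0,0.025],
    [0,0,0],
    [0,0,0],
  ],
  spin=[0,0,0,0],
)

```text
time: 22.75
tool_pos: [625.2, -100.9, 155.1]
tcp_rot: [-180.0, -0.0, 82.5]
ft_force: [-0.6, -0.2, -2.0]
finger_gap: 21.1
grip_force: 70.2
```

>>> step_arm(
  delta_pos=[
    [-0.1,0.013,0],
    [-0.15,0.0195,0],
    [-0.15,0.0195,0],
    [-0.06,0.0078,0],
    [0,0,0],
    [0,0,0.1],
    [0,0,0.125],
  ],
  spin=[0,0,0,0,0,0,0],
)

```text
time: 23.62
tool_pos: [534.0, -89.2, 201.8]
tcp_rot: [180.0, -0.0, 82.5]
ft_force: [-1.1, -0.1, -1.6]
finger_gap: 21.3
grip_force: 70.2
```

>>> step_arm(
  delta_pos=[
    [-0.0865,0.2075,0],
    [-0.108,0.2595,0],
    [-0.108,0.2595,0],
    [-0.108,0.2595,0],
    [-0.108,0.2595,0],
    [-0.108,0.2595,0],
    [-0.108,0.2595,0],
    [-0.108,0.2595,0],
  ],
  spin=[0,0,0,0,0,0,0,0],
)

```text
time: 24.62
tool_pos: [365.2, 318.3, 202.6]
tcp_rot: [179.9, -0.1, 82.5]
ft_force: [1.1, -0.3, -2.0]
finger_gap: 21.3
grip_force: 70.3
```

>>> step_arm(
  delta_pos=[
    [-0.023,0.052,-0.1],
    [0,0,-0.1],
    [0,0,-0.04],
    [0,0,0],
    [0,0,0],
  ],
  spin=[0,0,0,0,0],
)

```text
time: 25.25
tool_pos: [361.2, 326.4, 153.7]
tcp_rot: [179.9, -0.1, 82.4]
ft_force: [-0.8, 0.3, -2.7]
finger_gap: 21.2
grip_force: 70.2
```

>>> step_arm(
  delta_pos=[
    [0,0,-0.025],
    [0,0,0],
  ],
  spin=[0,0],
)

```text
time: 25.5
tool_pos: [360.2, 325.9, 147.2]
tcp_rot: [-180.0, 0.0, 82.4]
ft_force: [-0.4, 0.5, -2.7]
finger_gap: 21.1
grip_force: 70.2
```

>>> step_arm(
  delta_pos=[
    [0,0,-0.0065],
    [0,0,0],
  ],
  spin=[0,0],
)

```text
time: 25.75
tool_pos: [360.2, 326.1, 146.0]
tcp_rot: [-180.0, 0.0, 82.5]
ft_force: [0.1, -0.1, -2.4]
finger_gap: 21.4
grip_force: 70.2
```

>>> step_arm(
  delta_pos=[
    [0,0,-0.005],
    [0,0,0],
  ],
  spin=[0,0],
)

```text
time: 26.0
tool_pos: [360.2, 326.1, 145.0]
tcp_rot: [-180.0, 0.0, 82.5]
ft_force: [-0.7, 0.4, -3.5]
finger_gap: 21.6
grip_force: 70.2
```

>>> step_arm(
  delta_pos=[
    [0,0,-0.005],
    [0,0,0],
  ],
  spin=[0,0],
)

```text
time: 26.25
tool_pos: [360.2, 326.1, 144.0]
tcp_rot: [-180.0, 0.0, 82.5]
ft_force: [-0.5, 0.0, -2.7]
finger_gap: 21.4
grip_force: 70.2
```

>>> step_arm(
  delta_pos=[
    [0,0,-0.005],
    [0,0,0],
  ],
  spin=[0,0],
)

```text
time: 26.5
tool_pos: [360.2, 326.1, 143.0]
tcp_rot: [-180.0, 0.0, 82.5]
ft_force: [-0.3, -0.2, -2.7]
finger_gap: 21.2
grip_force: 70.2
```

>>> step_arm(
  delta_pos=[
    [0,0,-0.005],
    [0,0,0],
  ],
  spin=[0,0],
)

```text
time: 26.75
tool_pos: [360.2, 326.1, 142.0]
tcp_rot: [-180.0, 0.0, 82.5]
ft_force: [-1.3, -0.9, -3.0]
finger_gap: 21.0
grip_force: 70.2
```

>>> step_arm(
  delta_pos=[
    [0,0,-0.005],
    [0,0,0],
  ],
  spin=[0,0],
)

```text
time: 27.0
tool_pos: [360.2, 326.1, 141.0]
tcp_rot: [-180.0, 0.0, 82.5]
ft_force: [0.5, 0.8, -3.1]
finger_gap: 21.0
grip_force: 70.2
```

>>> step_arm(
  delta_pos=[
    [0,0,-0.005],
    [0,0,0],
  ],
  spin=[0,0],
)

```text
time: 27.25
tool_pos: [360.2, 326.1, 140.0]
tcp_rot: [-180.0, 0.0, 82.5]
ft_force: [0.3, 0.1, -2.1]
finger_gap: 21.0
grip_force: 70.2
```

>>> step_arm(
  delta_pos=[
    [0,0,-0.005],
    [0,0,0],
  ],
  spin=[0,0],
)

```text
time: 27.5
tool_pos: [360.2, 326.1, 139.0]
tcp_rot: [-180.0, 0.0, 82.5]
ft_force: [0.7, -0.8, -1.7]
finger_gap: 20.8
grip_force: 70.2
```

>>> step_arm(
  delta_pos=[
    [0,0,-0.005],
    [0,0,0],
  ],
  spin=[0,0],
)

```text
time: 27.75
tool_pos: [360.7, 326.3, 138.7]
tcp_rot: [179.9, -0.0, 82.5]
ft_force: [0.3, -1.5, 1.0]
finger_gap: 21.2
grip_force: 71.0
```

>>> step_arm(
  delta_pos=[
    [0,0,-0.005],
    [0,0,0],
  ],
  spin=[0,0],
)

```text
time: 28.0
tool_pos: [361.3, 326.4, 138.6]
tcp_rot: [179.9, -0.1, 82.5]
ft_force: [-0.5, -2.7, 8.8]
finger_gap: 21.0
grip_force: 71.9
```

Contact is at z of about 138.6. I'll ease off 1 mm and roll.

>>> step_arm(
  delta_pos=[
    [0.0,0.0,0.005],
    [0.0175,-0.0023,0],
    [0.0175,-0.0023,0],
    [0,0,0],
  ],
  spin=[0,0,0,0],
)

```text
time: 28.5
tool_pos: [368.0, 325.4, 138.6]
tcp_rot: [179.9, -0.0, 82.4]
ft_force: [-0.2, -1.2, 5.7]
finger_gap: 21.5
grip_force: 71.2
```

>>> step_arm(
  delta_pos=[
    [0.0198,-0.0026,0.002],
    [0.0198,-0.0026,0],
    [0,0,0],
  ],
  spin=[0,0,0],
)

```text
time: 28.88
tool_pos: [375.7, 324.3, 138.6]
tcp_rot: [180.0, -0.0, 82.4]
ft_force: [0.1, 0.1, 4.5]
finger_gap: 21.5
grip_force: 71.0
```

>>> step_arm(
  delta_pos=[
    [0.0198,-0.0026,0.0015],
    [0.0198,-0.0026,0],
    [0,0,0],
  ],
  spin=[0,0,0],
)

```text
time: 29.25
tool_pos: [383.4, 323.2, 138.7]
tcp_rot: [-180.0, -0.0, 82.4]
ft_force: [-0.9, 0.5, 2.5]
finger_gap: 21.4
grip_force: 70.9
```

>>> step_arm(
  delta_pos=[
    [0.0198,-0.0026,0],
    [0.0198,-0.0026,0],
    [0,0,0],
  ],
  spin=[0,0,0],
)

```text
time: 29.62
tool_pos: [391.6, 322.1, 139.1]
tcp_rot: [180.0, -0.0, 82.4]
ft_force: [0.8, -0.6, 4.5]
finger_gap: 21.3
grip_force: 71.1
```

The height is rising. I'll follow it with the command in smaller steps.

>>> step_arm(
  delta_pos=[
    [0.0124,-0.0016,0.003],
    [0.0124,-0.0016,0.003],
    [0,0,0],
  ],
  spin=[0,0,0],
)

```text
time: 30.0
tool_pos: [395.8, 321.2, 139.3]
tcp_rot: [-180.0, 0.0, 82.5]
ft_force: [-0.3, 0.7, -0.8]
finger_gap: 21.2
grip_force: 70.3
```

>>> step_arm(
  delta_pos=[
    [0.0124,-0.0016,0],
    [0.0124,-0.0016,0],
    [0,0,0],
  ],
  spin=[0,0,0],
)

```text
time: 30.38
tool_pos: [401.0, 320.6, 139.7]
tcp_rot: [-180.0, 0.0, 82.4]
ft_force: [-0.5, 0.5, -3.0]
finger_gap: 21.5
grip_force: 70.2
```

>>> step_arm(
  delta_pos=[
    [0.01,-0.0013,-0.003],
    [0.015,-0.002,0],
    [0,0,0],
  ],
  spin=[0,0,0],
)

```text
time: 30.75
tool_pos: [406.2, 320.1, 139.4]
tcp_rot: [180.0, 0.0, 82.4]
ft_force: [0.8, -0.8, -1.7]
finger_gap: 21.5
grip_force: 70.2
```

>>> step_arm(
  delta_pos=[
    [0.0125,-0.0016,-0.002],
    [0.0125,-0.0016,0],
    [0,0,0],
  ],
  spin=[0,0,0],
)

```text
time: 31.12
tool_pos: [411.3, 319.5, 139.1]
tcp_rot: [180.0, -0.0, 82.4]
ft_force: [0.2, 0.0, -0.7]
finger_gap: 21.5
grip_force: 70.3
```

>>> step_arm(
  delta_pos=[
    [0.0149,-0.0019,-0.001],
    [0.0149,-0.0019,0],
    [0,0,0],
  ],
  spin=[0,0,0],
)

```text
time: 31.5
tool_pos: [417.2, 318.7, 138.8]
tcp_rot: [180.0, -0.0, 82.4]
ft_force: [-0.2, 0.4, -1.7]
finger_gap: 21.1
grip_force: 70.4
```

>>> step_arm(
  delta_pos=[
    [0.0149,-0.0019,-0.002],
    [0.0149,-0.0019,0],
    [0,0,0],
  ],
  spin=[0,0,0],
)

```text
time: 31.88
tool_pos: [423.4, 318.0, 138.7]
tcp_rot: [180.0, -0.0, 82.4]
ft_force: [-0.2, -0.7, 2.6]
finger_gap: 21.2
grip_force: 70.7
```

>>> step_arm(
  delta_pos=[
    [0.0198,-0.0026,0],
    [0.0198,-0.0026,0],
    [0,0,0],
  ],
  spin=[0,0,0],
)

```text
time: 32.25
tool_pos: [431.4, 317.0, 138.7]
tcp_rot: [180.0, -0.0, 82.4]
ft_force: [-0.5, -1.0, 4.0]
finger_gap: 20.9
grip_force: 70.9
```

>>> step_arm(
  delta_pos=[
    [0.0198,-0.0026,0],
    [0.0198,-0.0026,0],
    [0,0,0],
  ],
  spin=[0,0,0],
)

```text
time: 32.62
tool_pos: [439.3, 316.0, 138.7]
tcp_rot: [180.0, -0.0, 82.4]
ft_force: [1.4, -0.6, 5.0]
finger_gap: 21.0
grip_force: 71.1
```

>>> step_arm(
  delta_pos=[
    [0.0198,-0.0026,0.0015],
    [0.0198,-0.0026,0],
    [0,0,0],
  ],
  spin=[0,0,0],
)

```text
time: 33.0
tool_pos: [447.0, 314.8, 138.7]
tcp_rot: [180.0, -0.0, 82.4]
ft_force: [-0.6, 0.3, 4.1]
finger_gap: 21.4
grip_force: 71.0
```

>>> step_arm(
  delta_pos=[
    [0.0175,-0.0023,0],
    [0.0175,-0.0023,0],
    [0,0,0],
  ],
  spin=[0,0,0],
)

```text
time: 33.38
tool_pos: [454.0, 313.9, 138.7]
tcp_rot: [180.0, -0.0, 82.4]
ft_force: [0.1, 0.1, 4.1]
finger_gap: 21.2
grip_force: 71.0
```

>>> step_arm(
  delta_pos=[
    [0.0198,-0.0026,0],
    [0.0198,-0.0026,0],
    [0,0,0],
  ],
  spin=[0,0,0],
)

```text
time: 33.75
tool_pos: [461.9, 312.9, 138.7]
tcp_rot: [180.0, -0.0, 82.4]
ft_force: [-0.3, 0.3, 3.0]
finger_gap: 21.1
grip_force: 71.0
```

>>> step_arm(
  delta_pos=[
    [0.0175,-0.0023,0],
    [0.0175,-0.0023,0],
    [0,0,0],
  ],
  spin=[0,0,0],
)

```text
time: 34.12
tool_pos: [468.9, 311.9, 138.7]
tcp_rot: [180.0, -0.0, 82.4]
ft_force: [0.7, 0.5, 3.9]
finger_gap: 21.4
grip_force: 70.9
```

>>> step_arm(
  delta_pos=[
    [0.0198,-0.0026,0],
    [0.0198,-0.0026,0],
    [0,0,0],
  ],
  spin=[0,0,0],
)

```text
time: 34.5
tool_pos: [476.9, 310.9, 138.7]
tcp_rot: [180.0, -0.0, 82.4]
ft_force: [1.0, 0.4, 3.6]
finger_gap: 21.2
grip_force: 71.0
```

>>> step_arm(
  delta_pos=[
    [0.0175,-0.0023,0],
    [0.0175,-0.0023,0],
    [0,0,0],
  ],
  spin=[0,0,0],
)

```text
time: 34.88
tool_pos: [483.8, 310.0, 138.7]
tcp_rot: [180.0, -0.0, 82.4]
ft_force: [0.2, -0.2, 2.4]
finger_gap: 21.2
grip_force: 71.0
```

>>> step_arm(
  delta_pos=[
    [0.0198,-0.0026,0],
    [0.0198,-0.0026,0],
    [0,0,0],
  ],
  spin=[0,0,0],
)

```text
time: 35.25
tool_pos: [491.8, 308.9, 138.7]
tcp_rot: [180.0, -0.0, 82.4]
ft_force: [0.6, 1.3, 4.0]
finger_gap: 21.2
grip_force: 71.0
```

>>> step_arm(
  delta_pos=[
    [0.0175,-0.0023,0],
    [0.0175,-0.0023,0],
    [0,0,0],
  ],
  spin=[0,0,0],
)

```text
time: 35.62
tool_pos: [498.7, 308.0, 138.7]
tcp_rot: [180.0, -0.0, 82.4]
ft_force: [0.2, 0.2, 3.2]
finger_gap: 21.4
grip_force: 71.0
```

The turn is complete at about 7 rad, and only a small rise (about 0.7 mm) was felt around x 385–420. The contact was light there, so I'll lift off, go back through the air and roll the same part of the rubber again with steady contact.

>>> step_arm(
  delta_pos=[
    [0,0,0.1],
    [-0.2,0.026,0],
    [-0.2,0.026,0],
    [-0.15,0.0195,0],
    [0,0,-0.06],
    [0,0,0],
    [0,0,-0.025],
    [0,0,-0.01],
  ],
  spin=[0,0,0,0,0,0,0,0],
)

```text
time: 36.62
tool_pos: [388.8, 322.1, 139.4]
tcp_rot: [-180.0, 0.0, 82.4]
ft_force: [-0.3, -1.0, -2.6]
finger_gap: 21.4
grip_force: 70.9
```

>>> step_arm(
  delta_pos=[
    [0,0,-0.004],
    [0,0,0],
  ],
  spin=[0,0],
)

```text
time: 36.88
tool_pos: [388.6, 322.3, 138.9]
tcp_rot: [-180.0, 0.0, 82.4]
ft_force: [-0.3, -0.6, -3.0]
finger_gap: 21.4
grip_force: 71.0
```

>>> step_arm(
  delta_pos=[
    [0,0,-0.004],
    [0.0149,-0.0019,0],
    [0.0149,-0.0019,0],
    [0,0,0],
  ],
  spin=[0,0,0,0],
)

```text
time: 37.38
tool_pos: [395.1, 321.8, 138.9]
tcp_rot: [179.9, -0.0, 82.4]
ft_force: [-0.7, -0.7, 6.1]
finger_gap: 21.1
grip_force: 71.8
```

>>> step_arm(
  delta_pos=[
    [0.01,-0.0013,0.0015],
    [0.01,-0.0013,0.0015],
    [0,0,0],
  ],
  spin=[0,0,0],
)

```text
time: 37.75
tool_pos: [398.9, 321.2, 139.1]
tcp_rot: [180.0, -0.0, 82.4]
ft_force: [-0.1, -1.2, 5.4]
finger_gap: 21.2
grip_force: 71.8
```

>>> step_arm(
  delta_pos=[
    [0.01,-0.0013,0.001],
    [0.01,-0.0013,0.001],
    [0,0,0],
  ],
  spin=[0,0,0],
)

```text
time: 38.12
tool_pos: [402.7, 320.7, 139.2]
tcp_rot: [180.0, -0.0, 82.5]
ft_force: [0.9, -0.8, 4.8]
finger_gap: 21.0
grip_force: 71.7
```

>>> step_arm(
  delta_pos=[
    [0.01,-0.0013,0.001],
    [0.01,-0.0013,0],
    [0,0,0],
  ],
  spin=[0,0,0],
)

```text
time: 38.5
tool_pos: [406.6, 320.1, 139.3]
tcp_rot: [180.0, -0.0, 82.5]
ft_force: [0.8, -0.6, 3.0]
finger_gap: 21.1
grip_force: 71.5
```

>>> step_arm(
  delta_pos=[
    [0.0124,-0.0016,0],
    [0.0124,-0.0016,0],
    [0,0,0],
  ],
  spin=[0,0,0],
)

```text
time: 38.88
tool_pos: [411.5, 319.4, 139.2]
tcp_rot: [180.0, 0.0, 82.4]
ft_force: [0.7, 0.7, 2.2]
finger_gap: 21.0
grip_force: 71.3
```

>>> step_arm(
  delta_pos=[
    [0.0124,-0.0016,0],
    [0.0124,-0.0016,0],
    [0,0,0],
  ],
  spin=[0,0,0],
)

```text
time: 39.25
tool_pos: [416.3, 318.7, 139.0]
tcp_rot: [-180.0, 0.0, 82.4]
ft_force: [1.2, 1.1, -0.5]
finger_gap: 21.3
grip_force: 71.0
```

>>> step_arm(
  delta_pos=[
    [0.0124,-0.0016,-0.001],
    [0.0124,-0.0016,-0.001],
    [0,0,0],
  ],
  spin=[0,0,0],
)

```text
time: 39.62
tool_pos: [421.4, 318.0, 138.8]
tcp_rot: [-180.0, 0.0, 82.4]
ft_force: [0.9, 0.9, -0.7]
finger_gap: 21.4
grip_force: 71.1
```

The peak lift is about 0.65 mm with steady contact, far below 1.6 mm. So it also counts as true and hangs back in slot 0.

>>> step_arm(
  delta_pos=[
    [0,0,0.1],
    [0,0,0.22],
    [0.05,-0.18,0],
    [0.0705,-0.255,0],
    [0.0705,-0.255,0],
    [0.0705,-0.255,0],
    [0.0705,-0.255,0],
    [0.0705,-0.255,0],
  ],
  spin=[0,0,0,0,0,0,0,0],
)

```text
time: 40.62
tool_pos: [501.4, 25.3, 202.4]
tcp_rot: [-179.9, 0.0, 82.5]
ft_force: [0.8, 0.9, -2.6]
finger_gap: 21.3
grip_force: 70.8
```

>>> step_arm(
  delta_pos=[
    [0.0705,-0.255,0],
    [0.0705,-0.255,0],
    [0.02,-0.07,-0.12],
    [0,0,-0.12],
    [0,0,0],
    [0,0,0],
  ],
  spin=[0,0,0,0,0,0],
)

```text
time: 41.38
tool_pos: [534.0, -88.7, 155.5]
tcp_rot: [180.0, 0.0, 82.5]
ft_force: [0.1, -0.5, -2.2]
finger_gap: 21.3
grip_force: 70.6
```

>>> step_arm(
  delta_pos=[
    [0.1,-0.0134,0],
    [0.1,-0.0134,0],
    [0.1,-0.0134,0],
    [0.1,-0.0134,0],
    [0.056,-0.0074,0],
    [0,0,0],
    [0,0,0],
  ],
  spin=[0,0,0,0,0,0,0],
)

```text
time: 42.25
tool_pos: [624.7, -100.9, 155.0]
tcp_rot: [-180.0, 0.0, 82.5]
ft_force: [-1.1, 0.6, -2.7]
finger_gap: 21.3
grip_force: 70.8
```

>>> step_arm(
  delta_pos=[
    [0,0,-0.025],
    [0,0,-0.02],
    [0,0,0],
    [0,0,0],
  ],
  spin=[0,0,0,0],
)

```text
time: 42.75
tool_pos: [624.9, -101.1, 146.0]
tcp_rot: [-180.0, 0.0, 82.5]
ft_force: [-2.5, -0.0, 1.4]
finger_gap: 21.6
grip_force: 71.4
```

It's resting on the shelf. I'll release and back off upward.

>>> step_arm(
  delta_pos=[
    [0,0,0],
    [0,0,0],
    [0,0,0],
    [0,0,0],
    [0,0,0],
    [0,0,0.1],
    [0,0,0.2],
    [0,0,0.25],
  ],
  spin=[0,0,0,0,0,0,0,0],
  gripper=1,
)

```text
time: 43.75
tool_pos: [624.6, -100.9, 257.5]
tcp_rot: [-179.9, -0.0, 82.5]
ft_force: [1.5, -0.2, -0.2]
finger_gap: 85.7
grip_force: 0.0
```

>>> step_arm(
  delta_pos=[
    [-0.2,0,0.1],
    [-0.2,0,0],
    [0,0,0],
    [0,0,0],
  ],
  spin=[0,0,0,0],
)

```text
time: 44.25
tool_pos: [545.7, -101.2, 277.4]
tcp_rot: [179.9, 0.0, 82.4]
ft_force: [-0.0, 0.3, -0.7]
finger_gap: 85.6
grip_force: 0.0
```

Run:
```python
from h import *
save('side','s4',(200,80,400,230),4)
```

```text
(no output)
```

View pics/s4.png

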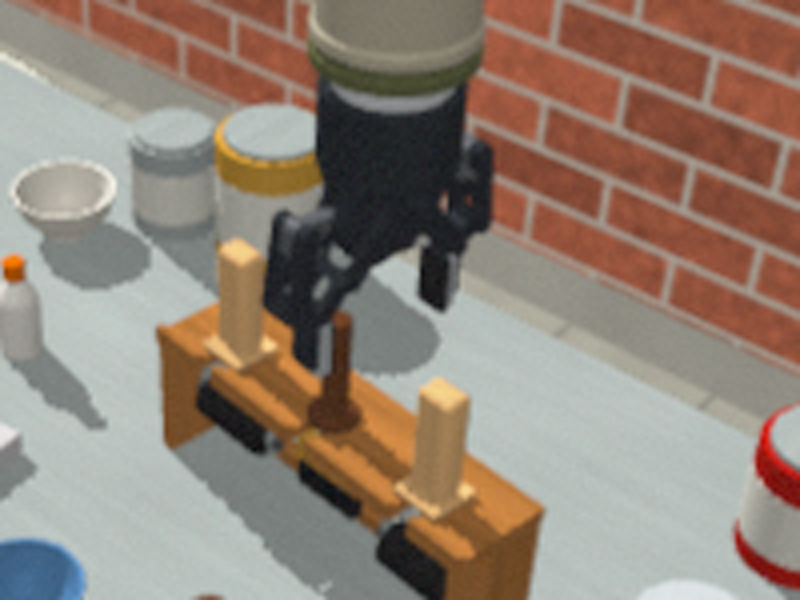

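Both rollers hang upright (handles at about 240,300 and 443,440), the brush is in place at (338,370) and the gripper is clear above. Handing in.

```bash
python3 -c "
from bench import r
print(r.hand_in())"
```

```text
the job is handed in; nothing more can be done
None
```

I rolled both rollers through a whole turn, judged both true (lifts of about 0.1 mm and 0.65 mm, the second in the range where either verdict counts), hung them back in slots 2 and 0, and handed the job in at about 44 s; no verdict was shown.

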